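Rock a tight relay out of its floating socket and hold it clear

TASK

Grip the tan plug-in relay and work it out of its tight black socket by rocking it from side to side along the line of the two copper jaws, tilting it to the left jaw first and then to the right and so on while easing it up; do not haul it straight up, because the socket floats on soft mounts and must not be dragged up with it. Finish while still holding the relay in the gripper, upright and at rest just clear above the socket, with about a finger's width of air under it. Leave the solder spool, the tape roll and the brass spacer alone.

Things in the scene. Friction and masses are not known exactly. Their poses are not given: they have to be found in the camera images.
- relay: Plug-in relay: tan case 22 (x) x 28 (y) x 37 mm tall on a black plug base 20 x 26 x 20 mm tall; 57 mm in all, about 70 g. Origin: centre of the plug's underside; z up, so the case spans z = 20 to 57 mm. At the start it is seated upright, axes parallel to the dock's, the lowest 16 mm of the plug in the socket, underside 20 mm above the bench.
- relay_top (a point): Centre of the relay's top face, 57 mm above its origin. Rocked left it moves towards the dock's +y, right towards -y. Swings of about 8 degrees either side of upright, turning about a point some 8 mm above the plug's underside, with 1 to 1.5 mm of rise per swing, bring it out with little pull; after 14 mm of rise it has left the jaws.
- dock: Fixed aluminium base plate, 104 x 104 x 8 mm, with four steel guide pillars (tops 40 mm above the bench) 42 mm either way from its centre. Origin: centre of its underside, on the bench. Its y axis is the line of the copper jaws (+y the left one), its x axis points away from the robot; turned up to 0.55 rad.
- socket_mouth (a point): Centre of the socket's open top, 36 mm above the bench at rest, 16 mm above the level on which the plug stands; no wall is higher. Walls 35 (x) x 52 mm (y) over all. The plug has 1.5 mm play in x each side. It stands on a 12 mm wide ridge along x, so it can rock about 10 degrees towards +y and -y.
- socket (a joint): How far the floating grey and black socket has been lifted along its pillars, in m: 0 at rest, at most 0.012. It takes about 3 N to start lifting it and 1.2 N more per mm; it sinks back by itself.
- solder_spool: Bystander: a white and blue solder spool standing upright, 52 mm across, 44 mm tall, 13 to 15 cm from the dock's centre on its left side; origin at the centre of its underside.
- tape_roll: Bystander: a black tape roll lying flat, 55 mm across, 19 mm tall, 13 to 15 cm from the dock's centre on its right side; origin at the centre of its underside.
- brass_spacer: Bystander: a small brass spacer standing upright, 16 mm across, 34 mm tall, 8 to 10 cm from the dock's centre on the robot's side; origin at the centre of its underside.
- jaw_left (a joint): Yield of the left (+y) copper jaw, m: 0 with the relay seated, up to 0.0042 when pushed outward, -0.002 when the relay is out. The two sprung jaws (10 mm tall, 3.5 to 13.5 mm above the seated plug's underside) press on the plug's +y and -y sides with about 10 N each and hold it by friction: a pull without rocking drags the socket up.
Not all that is in view belongs to the job. Leave any red look-alike of the dock alone.

How it is judged:
By the outcome, as a careful person would: the job done as asked, in the order asked, and still so for the second after the job is handed in, while the arm keeps its last pose, push and grip.
It also fails if it takes over 51 s, if anything falls off the work surface, if the arm or the gripper's body presses on something with over 40 N, if the wrist force passes 120 N, or if a joint passes its speed limit or range.

ROBOT

A 6-joint arm with a two-finger parallel gripper is mounted at the origin on a cart in front of the work surface, level with it; the furniture and walls round the work are solid. World frame = base frame: x ahead of the robot, y to its left, z up, the work surface at z = 0. Lengths are in m, angles in rad, forces in N, time in s.
With the tool pointing down it reaches from about 0.325 to 0.9 m from the base axis. Payload 6.1 kg.
Tool frame: the origin (TCP) lies midway between the tips of the shut fingers; the grasp point (between the pads) lies 19 mm behind it; z points along the fingers, y is the line along which they close (so a half turn about z gives the same grasp; the last joint's range is limited). The gripper opens to 87 mm and grips with 3 to 60 N. Pads are 19 mm wide; open, the fingers measure 117 mm over their backs; the gripper's body (75 mm by 190 mm) begins 51 mm behind the grasp point.
Start: joints at [-1.397, 0.22, 1.526, -0, 1.395, -0.126], TCP at [0.185, -0.597, 0.223] pointing down, gripper open.
Joint ranges: [-2.98, 2.98], [-0.91, 2.08], [0.09, 2.57], [-1.24, 4.39], [0.2, 2.65], [-2.68, 2.68]. Speed limits (rad/s): [2.57, 2.57, 3.01, 3.14, 3.14, 3.14].

INTERFACE

Orientations are given as a unit quaternion [x, y, z, w].
In Python, from station import ctrl, camera, job_done gives the robot as it stands.
- The arm moves only by the shell command python3 -m inch 'ROWS'. ROWS is a JSON object whose one key "series" holds a list of rows, each a list of 3 entries, a list of its own where there are three numbers: the shift along the tool's x, y, z in units of 40 mm (1.0 is 40 mm), then the turn about the tool's z in units of 6 degrees (1.0 is 6 degrees), then the opening, from 0 (shut) to 1 (fully open). A call has 1 to 12 rows; each row is the pose to reach, as a shift and turn from the pose commanded when the call began, along the tool's axes at that moment; what a row does not reach only later rows make up. A row lasts 1/12 s, in which the tool goes at most 41.7 mm and 7.16 degrees, less where a joint would pass 70% of its speed; a pose out of reach is approached as far as the arm can. A call with a gripper value outside its range is refused whole. The fingers move at their own pace and stop on an object; the grip force is fixed at half the most. Time passes only in rows, so rows that repeat a pose let the fingers close. It gives the time, the measured TCP pose, the force, the opening and the grip force at its end, in the units of the state.
- ctrl.observe(): the state, without advancing time (a new reading comes with each control period).
- camera(name): name is "scene" or "top"; returns a dict with "pixels" (384x512x3 uint8, blue, green, red), "intrinsics" (3x3 intrinsics, pixels), "R" (3x3) and "t" (3): a world point X has camera coordinates R X + t. Camera axes: x right, y down, z forward; pixel columns grow to the right and rows downward; lengths in m; the calibration is good to about 2 mm. A picture is of the moment at which its call begins. There is no depth.
- job_done(): hands the job in; it is judged then, once.
The state is a dict: "t": time; "joint_positions": joint angles; "qvel": joint speeds; "joint_torque": joint torques, N m; "tool_pos": TCP position; "orientation": TCP orientation; "contact_force": force on the tool from outside, world axes, zero at the start; "wrist_torque": the same for the moment, N m; "opening": finger opening in m; "grip_force": force on a finger pad.
Only numpy, scipy, OpenCV 4.12 (cv2) and the standard library are available. Lean on these libraries where they do the work, as an engineer would, in place of code of your own. Each camera call takes 0.05 s, during which the arm holds its last target. There are 200 camera calls.

## Working session

There is one attempt and no reset: what is moved stays moved. The work goes in short steps, Python scripts to look and compute and a shell command to move; the robot and the scene stay as the last step left them, time stands still between calls to the robot, and variables do not carry over. Pictures are saved under pics/ and viewed, at most 10 in all, crops included, and the job is handed in when it is done.

```bash
ls; mkdir -p pics; python3 - <<'E'
from station import ctrl,camera
import cv2,pickle
d={}
for n in("scene","top"):
    c=camera(n);d[n]=c;cv2.imwrite(f"pics/{n}0.png",c["pixels"]);print(n,c["intrinsics"],c["R"],c["t"])
pickle.dump(d,open("c0.pkl","wb"))
print(ctrl.observe())
E
```

```text
pics
scene [[372.94334138   0.         258.83292637]
 [  0.         372.94334138 196.66416741]
 [  0.           0.           1.        ]] [[-0.67792665 -0.73504501  0.01114846]
 [-0.35765541  0.31653765 -0.87857073]
 [ 0.64226013 -0.59959382 -0.47748213]] [0.35226054 0.2718379  0.52275531]
top [[361.40165905   0.         261.06680025]
 [  0.         361.40165905 194.17708811]
 [  0.           0.           1.        ]] [[-0.01292488 -0.9999079  -0.00413933]
 [-0.97801256  0.01350337 -0.20810838]
 [ 0.20814511  0.00135854 -0.97809701]] [-0.02341252  0.53315696  0.83155833]
{'t': 0.1, 'joint_positions': array([-1.39706815e+00,  2.21150544e-01,  1.52749926e+00,  4.91033061e-05,
        1.39470236e+00, -1.26102003e-01]), 'qvel': array([ 1.70419773e-03, -8.92051951e-04, -2.66517971e-03, -1.00070893e-03,
        5.70744395e-05,  4.31986944e-05]), 'joint_torque': array([ 1.27534782e-03, -4.95945776e+01, -3.88520014e+01,  7.01496494e-02,
        5.15206391e-02, -4.60010483e-05]), 'tool_pos': array([ 0.18451244, -0.59655832,  0.22154327]), 'orientation': array([ 9.88784026e-01,  1.49349843e-01,  3.21362812e-06, -8.80080964e-04]), 'contact_force': array([-0.59515324, -0.01683089,  0.57734255]), 'wrist_torque': array([ 0.02924847,  0.00069741, -0.00919563]), 'grip_force': 0.0, 'opening': 0.08705344734460611}
```

View pics/top0.png

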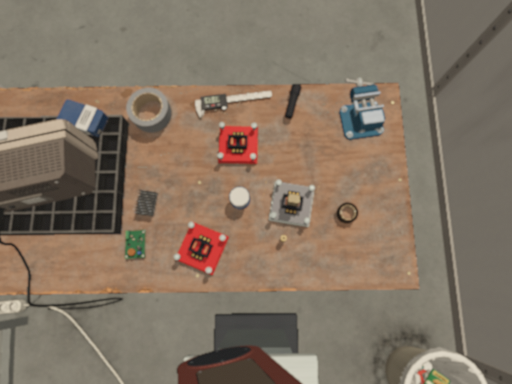

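View pics/scene0.png

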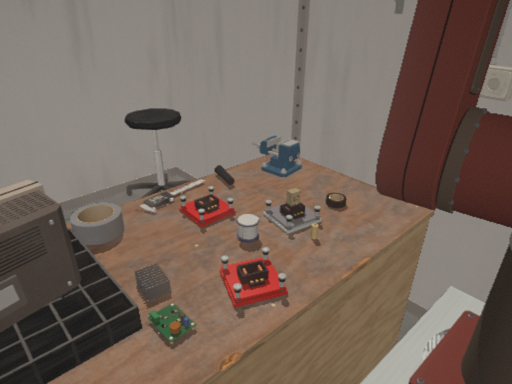

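Candidates in the top view are the red look-alikes at (238,145) and (201,248), and the grey dock at (292,203). Only the grey one holds a tan block, and it has the black ring to its right, the spool to its left and the brass spacer on the robot's side, so it fits. I'll confirm that in a crop and measure it.

```bash
cat > h.py <<'E'
import numpy as np,cv2
def ray(c,u,v):
    d=c["R"].T@np.linalg.inv(c["intrinsics"])@np.array([u,v,1.]);return -c["R"].T@c["t"],d
def onz(c,u,v,z):
    o,d=ray(c,u,v);return o+d*(z-o[2])/d[2]
def proj(c,X):
    p=c["intrinsics"]@(c["R"]@np.array(X,float)+c["t"]);return p[:2]/p[2]
def tri(c1,p1,c2,p2):
    P=[c["intrinsics"]@np.c_[c["R"],c["t"]] for c in(c1,c2)]
    X=cv2.triangulatePoints(P[0],P[1],np.array(p1,float).reshape(2,1),np.array(p2,float).reshape(2,1)).ravel();return X[:3]/X[3]
E
python3 - <<'E'
import pickle,cv2,numpy as np
d=pickle.load(open("c0.pkl","rb"))
a=cv2.resize(d["top"]["pixels"][175:235,260:325],None,fx=9,fy=9,interpolation=cv2.INTER_CUBIC)[:,:390*2]
b=cv2.resize(d["scene"]["pixels"][180:240,255:330],None,fx=8,fy=8,interpolation=cv2.INTER_CUBIC)
cv2.imwrite("pics/a.png",a);cv2.imwrite("pics/b.png",b)
E
```

```text
(no output)
```

View pics/a.png

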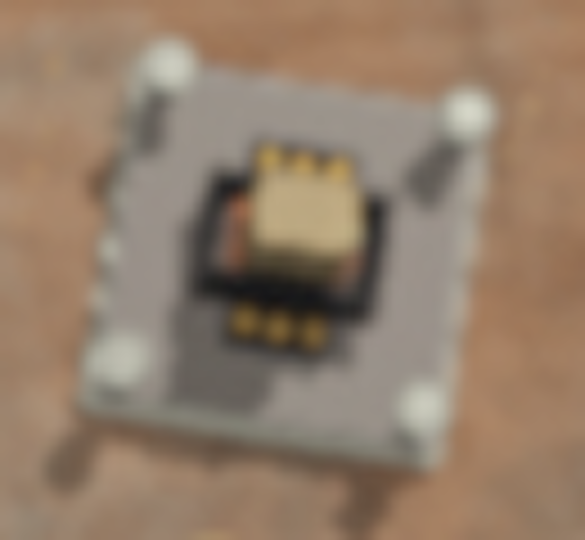

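View pics/b.png

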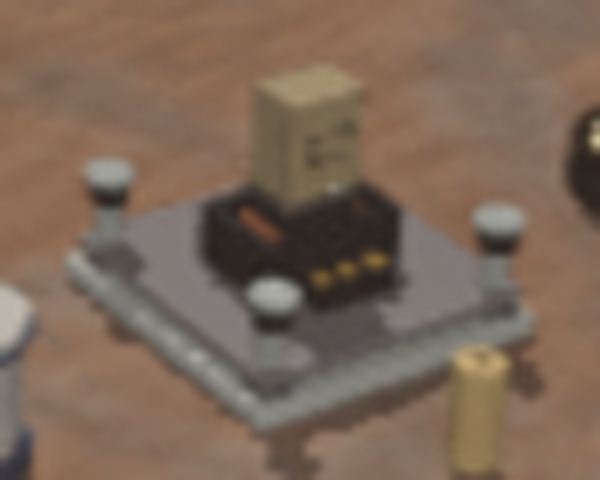

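The crops confirm it: a tan relay in a grey dock. The pillar tops in the top crop are at (170,62), (470,110), (120,360) and (422,408), and the relay's top face is near (307,212).

```bash
python3 - <<'E'
import pickle;from h import *
d=pickle.load(open("c0.pkl","rb"));T=d["top"];S=d["scene"]
img=T["pixels"][175:235,260:325].astype(int)
# refine pillar centroids: bright caps
A=[]
for x,y in((170,62),(470,110),(120,360),(422,408)):
    x0,y0=round((x+.5)/9-.5),round((y+.5)/9-.5)
    w=np.clip(img[y0-3:y0+4,x0-3:x0+4].min(2)-165,0,None).astype(float)
    yy,xx=np.mgrid[y0-3:y0+4,x0-3:x0+4]
    u,v=(w*xx).sum()/w.sum(),(w*yy).sum()/w.sum()
    print(round(u*9+4,1),round(v*9+4,1),w.sum());A.append(onz(T,u+260,v+175,.040))
A=np.array(A)   # far-left, far-right, near-left, near-right
print(A,A.mean(0))
print("sides",[np.linalg.norm(A[i]-A[j]) for i,j in((0,1),(2,3),(0,2),(1,3))])
x=(A[0]+A[1]-A[2]-A[3]);y=(A[0]+A[2]-A[1]-A[3]);print("yaw",np.arctan2(x[1],x[0]),np.arctan2(-y[0],y[1]))
B=[]
for p in((109,170),(275,293),(498,217)):
    B.append(onz(S,(p[0]+.5)/8-.5+255,(p[1]+.5)/8-.5+180,.040))
B=np.array(B);print("scene",B,"ctr",(B[0]+B[2])/2)
for c,o,s,q in((T,(260,175),9,(307,212)),(S,(255,180),8,(310,86))):
    print("relaytop",onz(c,(q[0]+.5)/s-.5+o[0],(q[1]+.5)/s-.5+o[1],.077))
# relay top tan mask in top view
E
```

```text
170.8 65.6 182.0
468.3 112.6 230.0
123.1 358.4 72.0
424.7 405.2 168.0
[[ 0.5673735  -0.0749183   0.04      ]
 [ 0.55270003 -0.15757282  0.04      ]
 [ 0.48476014 -0.05992719  0.04      ]
 [ 0.47069531 -0.14218828  0.04      ]] [ 0.51888225 -0.10865165  0.04      ]
sides [np.float64(0.08394689738590365), np.float64(0.0834548199010748), np.float64(0.08396249618609662), np.float64(0.08343535881817736)]
yaw -0.1824695174885911 -0.17252823214008622
scene [[ 0.56738456 -0.07459998  0.04      ]
 [ 0.4841256  -0.06007503  0.04      ]
 [ 0.46962256 -0.14155672  0.04      ]] ctr [ 0.51850356 -0.10807835  0.04      ]
relaytop [ 0.51764789 -0.10835388  0.077     ]
relaytop [ 0.51745504 -0.1079063   0.077     ]
```

```bash
cat > go.py <<'E'
import sys,numpy as np
from scipy.spatial.transform import Rotation as Ro
from station import ctrl
def need(p,yaw=-0.178):
    s=ctrl.observe();R=Ro.from_quat(s["orientation"]).as_matrix()
    sh=R.T@(np.array(p)-s["tool_pos"])/.04
    a=np.arctan2(R[1,1],R[0,1]);t=-np.degrees((yaw-a+np.pi)%(2*np.pi)-np.pi)/6
    print("t",s["t"],"tcp",s["tool_pos"].round(4),"shift",sh.round(3),"turn",t.round(3),"J",s["joint_positions"].round(3),"F",s["contact_force"].round(1),"open",s["opening"],s["grip_force"])
if __name__=="__main__": need([float(v) for v in sys.argv[1:4]])
E
python3 go.py .5185 -.1083 .15
```

```text
t 0.1 tcp [ 0.1845 -0.5966  0.2215] shift [11.582 -9.193  1.808] turn -10.437 J [-1.397  0.221  1.527  0.     1.395 -0.126] F [-0.6 -0.   0.6] open 0.08705344734460611 0.0
```

```bash
python3 -m inch '{"series":[[[0.3,-0.24,0],-0.3,1],[[0.9,-0.7,0],-0.8,1],[[1.5,-1.2,0],-1.4,1],[[2.2,-1.7,0],-2.0,1],[[2.9,-2.3,0],-2.6,1],[[3.6,-2.8,0],-3.2,1],[[4.3,-3.4,0.1],-3.8,1],[[5.0,-4.0,0.2],-4.5,1],[[5.6,-4.5,0.3],-5.1,1],[[6.2,-4.9,0.4],-5.7,1],[[6.7,-5.3,0.5],-6.1,1],[[6.9,-5.5,0.6],-6.3,1]]}'; python3 go.py .5185 -.1083 .15
```

```text
t: 1.1
tool_pos: [0.3846, -0.3028, 0.198]
orientation: [0.886, 0.464, 0.0, -0.0]
contact_force: [-0.7, 0.7, -0.4]
opening: 0.0873
grip_force: 0.0
t 1.1 tcp [ 0.3846 -0.3028  0.198 ] shift [ 5.902 -0.022  1.207] turn -4.096 J [-8.290e-01 -8.900e-02  1.898e+00  1.000e-03  1.333e+00 -2.220e-01] F [-0.7  0.7 -0.4] open 0.08729176334384238 0.0
```

```bash
python3 -m inch '{"series":[[[0.4,0,0],-0.3,1],[[1.1,0,0.1],-0.8,1],[[1.9,0,0.3],-1.3,1],[[2.7,0,0.5],-1.9,1],[[3.5,0,0.7],-2.5,1],[[4.3,0,0.9],-3.0,1],[[5.0,0,1.0],-3.5,1],[[5.5,0,1.1],-3.9,1],[[5.8,0,1.2],-4.1,1],[[5.9,0,1.2],-4.1,1],[[5.9,0,1.2],-4.1,1],[[5.9,0,1.2],-4.1,1]]}'; python3 go.py .5185 -.1083 .1
```

```text
t: 2.1
tool_pos: [0.5184, -0.1131, 0.1506]
orientation: [0.769, 0.639, -0.0, 0.0]
contact_force: [0.6, 0.1, -0.6]
opening: 0.0873
grip_force: 0.0
t 2.1 tcp [ 0.5184 -0.1131  0.1506] shift [ 0.118 -0.018  1.264] turn -0.049 J [-3.630e-01  5.900e-02  1.845e+00 -1.000e-03  1.238e+00 -1.800e-01] F [ 0.6  0.1 -0.6] open 0.08731120627822339 0.0
```

```bash
python3 -m inch '{"series":[[[0.12,-0.02,0.3],-0.05,1],[[0.12,-0.02,0.8],-0.05,1],[[0.12,-0.02,1.3],-0.05,1],[[0.12,-0.02,1.8],-0.05,1],[[0.12,-0.02,2.2],-0.05,1],[[0.12,-0.02,2.45],-0.05,1],[[0.12,-0.02,2.56],-0.05,1],[[0.12,-0.02,2.56],-0.05,1],[[0.12,-0.02,2.56],-0.05,0.7],[[0.12,-0.02,2.56],-0.05,0.5],[[0.12,-0.02,2.56],-0.05,0.4],[[0.12,-0.02,2.56],-0.05,0.4]]}'; python3 go.py .5182 -.1082 .048
```

```text
t: 3.1
tool_pos: [0.5196, -0.1075, 0.0491]
orientation: [0.767, 0.642, 0.0, 0.001]
contact_force: [-0.1, 0.2, 0.0]
opening: 0.068
grip_force: 0.0
t 3.1 tcp [ 0.5196 -0.1075  0.0491] shift [-0.022 -0.03   0.028] turn 0.013 J [-0.353  0.193  1.911  0.     1.036 -0.176] F [-0.1  0.2  0. ] open 0.06801276333555013 0.0
```

```bash
python3 -m inch '{"series":[[[-0.02,-0.03,0.02],0.01,0.3],[[-0.02,-0.03,0.02],0.01,0.2],[[-0.02,-0.03,0.02],0.01,0.1],[[-0.02,-0.03,0.02],0.01,0],[[-0.02,-0.03,0.02],0.01,0],[[-0.02,-0.03,0.02],0.01,0],[[-0.02,-0.03,0.02],0.01,0],[[-0.02,-0.03,0.02],0.01,0],[[-0.02,-0.03,0.02],0.01,0],[[-0.02,-0.03,0.02],0.01,0]]}'; python3 go.py .5182 -.1082 .048; python3 - <<'E'
from station import camera
import cv2,pickle
c=camera("scene");pickle.dump(c,open("c1.pkl","wb"));cv2.imwrite("pics/s1.png",cv2.resize(c["pixels"][150:240,245:345],None,fx=6,fy=6,interpolation=cv2.INTER_CUBIC))
E
```

```text
t: 3.93
tool_pos: [0.5182, -0.108, 0.0476]
orientation: [0.767, 0.642, 0.0, 0.001]
contact_force: [4.4, 0.3, -1.7]
opening: 0.0215
grip_force: 30.0
t 3.9333 tcp [ 0.5182 -0.108   0.0476] shift [-0.005  0.    -0.011] turn 0.002 J [-0.355  0.193  1.914  0.     1.033 -0.177] F [ 4.4  0.3 -1.7] open 0.021464265290935453 29.99882698059082
```

View pics/s1.png

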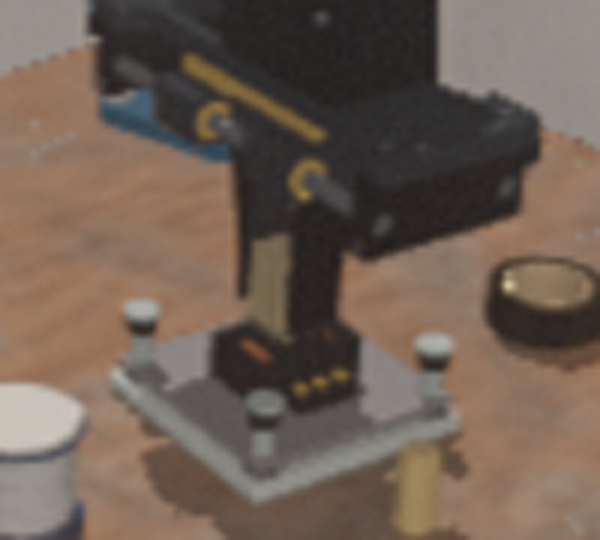

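The relay is gripped at 21.5 mm opening and 30 N. The tan +y face shows between the fingers at crop pixel (270,290), and the socket is at rest. Now the first swing, left.

```bash
python3 -m inch '{"series":[[[0.02,0.02,0],0,0],[[0.04,0.02,-0.005],0,0],[[0.07,0.02,-0.01],0,0],[[0.1,0.02,-0.015],0,0],[[0.12,0.02,-0.018],0,0],[[0.135,0.02,-0.02],0,0],[[0.135,0.02,-0.02],0,0],[[0.135,0.02,-0.02],0,0]]}'; python3 go.py .5182 -.1082 .048; python3 - <<'E'
from station import camera,ctrl
import cv2,pickle
s=ctrl.observe();print(s["wrist_torque"],s["contact_force"])
c=camera("scene");pickle.dump(c,open("c2.pkl","wb"))
a=pickle.load(open("c1.pkl","rb"))
f=lambda c:cv2.resize(c["pixels"][180:225,265:315],None,fx=8,fy=8,interpolation=cv2.INTER_CUBIC)
cv2.imwrite("pics/s2.png",cv2.hconcat([f(a),f(c)]))
E
```

```text
t: 4.65
tool_pos: [0.519, -0.1049, 0.0481]
orientation: [0.767, 0.642, -0.001, 0.001]
contact_force: [1.8, -9.9, -3.8]
opening: 0.0213
grip_force: 30.0
t 4.65 tcp [ 0.519  -0.1049  0.0481] shift [-0.086 -0.005  0.002] turn 0.007 J [-0.346  0.193  1.913 -0.004  1.035 -0.166] F [ 1.8 -9.9 -3.8] open 0.021347767341171518 29.999021678231657
[-2.0780708  -0.34107745 -0.01681694] [ 1.8320234  -9.88119899 -3.84563391]
```

View pics/s2.png

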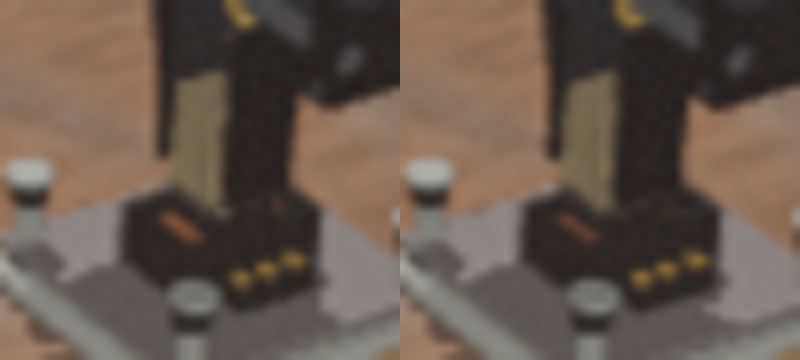

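```bash
python3 -m inch '{"series":[[[0.03,0,0],0,0],[[0.06,0,0],0,0],[[0.08,0,-0.005],0,0],[[0.08,0,-0.005],0,0]]}'; python3 go.py .5182 -.1082 .048; python3 -c "
from station import camera,ctrl;import pickle
print(ctrl.observe()['wrist_torque']);pickle.dump(camera('scene'),open('c3.pkl','wb'))"
```

```text
t: 5.03
tool_pos: [0.5195, -0.1022, 0.0483]
orientation: [0.767, 0.642, -0.002, 0.002]
contact_force: [1.1, -12.0, -3.6]
opening: 0.0213
grip_force: 30.0
t 5.0333 tcp [ 0.5195 -0.1022  0.0483] shift [-0.154 -0.006  0.009] turn 0.008 J [-0.34   0.193  1.913 -0.005  1.035 -0.16 ] F [  1.1 -12.   -3.6] open 0.02125497429812782 29.999114996753633
[-2.52214745 -0.27979287 -0.00611589]
```

```bash
cat > tilt.py <<'E'
import cv2,numpy as np
def edge(c,rows=range(188,206)):
    im=c["pixels"].astype(float); L=(im[:,:,2]-im[:,:,0])  # tan: red>blue
    out=[]
    for r in rows:
        row=im[r,280:298]; m=(row[:,1]>70)&(row[:,2]-row[:,0]>20)&(row[:,2]-row[:,1]<25)
        w=np.where(m)[0]; out.append((w.min()+280,w.max()+280) if len(w) else (-1,-1))
    return out
E
python3 - <<'E'
import pickle
from tilt import *
from scipy.ndimage import gaussian_filter
cs=[pickle.load(open(f"c{i}.pkl","rb"))["pixels"] for i in(1,3)]
# optical shift of strips, by phase correlation-like template matching with subpixel upsample
up=[cv2.resize(c[180:225,265:315],None,fx=8,fy=8,interpolation=cv2.INTER_CUBIC) for c in cs]
for y0 in range(60,210,30):
    t=up[0][y0:y0+40,140:260]; w=up[1][y0-24:y0+64,100:300]
    r=cv2.matchTemplate(w,t,cv2.TM_CCOEFF_NORMED);_,m,_,p=cv2.minMaxLoc(r);print(y0,(p[0]-40)/8,(p[1]-24)/8,round(m,3))
cv2.imwrite("pics/s3.png",cv2.hconcat(up))
E
```

```text
60 -2.0 0.125 0.992
90 -2.125 0.125 0.996
120 -2.0 0.5 0.993
150 -2.0 0.625 0.989
180 -1.75 0.625 0.947
```

View pics/s3.png

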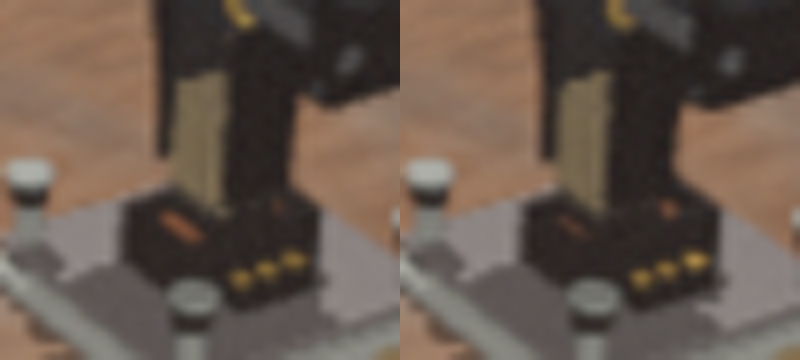

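The whole tan patch moves about 2 px at every height, so the relay is sliding against the jaw and not tilting: the big pads resist its turning. I'll go back to centre and regrip only the top of the case, so it can pivot between the pads.

```bash
python3 -m inch '{"series":[[[-0.07,0,0.005],0,0],[[-0.14,0,0.01],0,0],[[-0.21,0,0.02],0,0],[[-0.21,0,0.02],0,0.1],[[-0.21,0,0.02],0,0.4],[[-0.21,0,0.02],0,0.4],[[-0.21,0,0.02],0,0.4],[[-0.21,0,-0.1],0,0.4],[[-0.21,0,-0.3],0,0.4],[[-0.21,0,-0.44],0,0.4],[[-0.21,0,-0.44],0,0.4],[[-0.21,0,-0.44],0,0.4]]}'; python3 go.py .5182 -.1082 .066
```

```text
t: 6.08
tool_pos: [0.519, -0.108, 0.0669]
orientation: [0.767, 0.642, 0.0, 0.001]
contact_force: [0.8, 0.4, 0.4]
opening: 0.0344
grip_force: 0.0
t 6.0833 tcp [ 0.519  -0.108   0.0669] shift [-0.007 -0.02   0.023] turn 0.003 J [-0.354  0.165  1.904  0.     1.071 -0.176] F [0.8 0.4 0.4] open 0.03444157052344845 0.0
```

```bash
python3 -m inch '{"series":[[[0,0,0],0,0.3],[[0,0,0],0,0.1],[[0,0,0],0,0],[[0,0,0],0,0],[[0,0,0],0,0],[[0,0,0],0,0]]}'; python3 -c "
from station import camera,ctrl;import pickle
pickle.dump(camera('scene'),open('c4.pkl','wb'))"
python3 -m inch '{"series":[[[0.03,0,-0.002],0,0],[[0.06,0,-0.004],0,0],[[0.09,0,-0.006],0,0],[[0.12,0,-0.008],0,0],[[0.15,0,-0.01],0,0],[[0.18,0,-0.012],0,0],[[0.2,0,-0.014],0,0],[[0.2,0,-0.014],0,0],[[0.2,0,-0.014],0,0]]}'; python3 go.py .5182 -.1082 .066;python3 - <<'E'
from station import camera
import pickle,cv2
pickle.dump(camera('scene'),open('c5.pkl','wb'))
cs=[pickle.load(open(f"c{i}.pkl","rb"))["pixels"] for i in(4,5)]
up=[cv2.resize(c[180:225,265:315],None,fx=8,fy=8,interpolation=cv2.INTER_CUBIC) for c in cs]
cv2.imwrite("pics/s5.png",cv2.hconcat(up))
E
```

```text
t: 6.58
tool_pos: [0.5182, -0.1077, 0.0656]
orientation: [0.767, 0.642, -0.0, -0.0]
contact_force: [-0.0, -0.6, -1.6]
opening: 0.0212
grip_force: 30.0
t: 7.38
tool_pos: [0.5194, -0.1016, 0.0665]
orientation: [0.767, 0.642, -0.001, 0.001]
contact_force: [-1.6, -7.7, -2.2]
opening: 0.0211
grip_force: 30.0
t 7.3833 tcp [ 0.5194 -0.1016  0.0665] shift [-0.169 -0.001  0.014] turn 0.006 J [-0.34   0.165  1.905 -0.003  1.072 -0.161] F [-1.6 -7.7 -2.2] open 0.02107007355517211 29.98616337776184
```

View pics/s5.png

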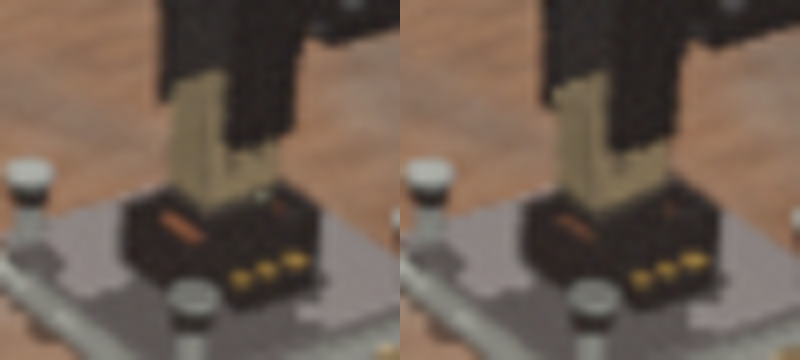

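Now it really tilts: the case's top edge moved about 18 crop px and its bottom corner about 5, roughly 8°, with only 2 N of vertical pull. Next, right.

```bash
python3 -m inch '{"series":[[[-0.04,0,-0.002],0,0],[[-0.08,0,-0.004],0,0],[[-0.13,0,-0.007],0,0],[[-0.18,0,-0.01],0,0],[[-0.23,0,-0.014],0,0],[[-0.28,0,-0.018],0,0],[[-0.33,0,-0.022],0,0],[[-0.38,0,-0.026],0,0],[[-0.4,0,-0.03],0,0],[[-0.4,0,-0.03],0,0],[[-0.4,0,-0.03],0,0]]}'; python3 go.py .5182 -.1082 .066;python3 - <<'E'
from station import camera
import pickle
pickle.dump(camera('scene'),open('c6.pkl','wb'))
from tilt import edge
for i in(4,5,6):
    print(i,edge(pickle.load(open(f"c{i}.pkl","rb")),range(190,208)))
E
```

```text
t: 8.35
tool_pos: [0.5176, -0.1138, 0.0685]
orientation: [0.767, 0.641, 0.002, -0.001]
contact_force: [1.1, 7.5, 2.1]
opening: 0.0209
grip_force: 30.0
t 8.35 tcp [ 0.5176 -0.1138  0.0685] shift [ 0.14  -0.01   0.062] turn 0.001 J [-0.368  0.163  1.903  0.004  1.076 -0.192] F [1.1 7.5 2.1] open 0.02089466681189285 30.000711679458618
4 [(np.int64(287), np.int64(292)), (np.int64(287), np.int64(292)), (np.int64(286), np.int64(292)), (np.int64(286), np.int64(292)), (np.int64(286), np.int64(292)), (np.int64(286), np.int64(292)), (np.int64(286), np.int64(292)), (np.int64(286), np.int64(292)), (np.int64(286), np.int64(297)), (np.int64(286), np.int64(297)), (np.int64(286), np.int64(297)), (np.int64(286), np.int64(297)), (np.int64(286), np.int64(297)), (np.int64(283), np.int64(297)), (np.int64(280), np.int64(296)), (np.int64(290), np.int64(293)), (-1, -1), (-1, -1)]
5 [(np.int64(286), np.int64(290)), (np.int64(284), np.int64(290)), (np.int64(284), np.int64(290)), (np.int64(283), np.int64(290)), (np.int64(284), np.int64(290)), (np.int64(285), np.int64(290)), (np.int64(285), np.int64(290)), (np.int64(284), np.int64(290)), (np.int64(284), np.int64(297)), (np.int64(284), np.int64(297)), (np.int64(284), np.int64(297)), (np.int64(285), np.int64(297)), (np.int64(285), np.int64(297)), (np.int64(283), np.int64(296)), (np.int64(280), np.int64(294)), (np.int64(288), np.int64(292)), (np.int64(289), np.int64(289)), (-1, -1)]
6 [(np.int64(288), np.int64(294)), (np.int64(287), np.int64(294)), (np.int64(288), np.int64(294)), (np.int64(288), np.int64(294)), (np.int64(288), np.int64(294)), (np.int64(288), np.int64(294)), (np.int64(287), np.int64(294)), (np.int64(287), np.int64(297)), (np.int64(287), np.int64(297)), (np.int64(287), np.int64(297)), (np.int64(287), np.int64(297)), (np.int64(287), np.int64(297)), (np.int64(286), np.int64(297)), (np.int64(283), np.int64(295)), (np.int64(280), np.int64(294)), (-1, -1), (-1, -1), (-1, -1)]
```

```bash
python3 -m inch '{"series":[[[0.04,0,-0.002],0,0],[[0.09,0,-0.005],0,0],[[0.14,0,-0.008],0,0],[[0.19,0,-0.012],0,0],[[0.24,0,-0.016],0,0],[[0.29,0,-0.02],0,0],[[0.34,0,-0.024],0,0],[[0.38,0,-0.028],0,0],[[0.4,0,-0.03],0,0],[[0.4,0,-0.03],0,0]]}'; python3 -m inch '{"series":[[[-0.04,0,-0.002],0,0],[[-0.09,0,-0.005],0,0],[[-0.14,0,-0.008],0,0],[[-0.19,0,-0.012],0,0],[[-0.24,0,-0.016],0,0],[[-0.29,0,-0.02],0,0],[[-0.34,0,-0.024],0,0],[[-0.38,0,-0.028],0,0],[[-0.4,0,-0.03],0,0],[[-0.4,0,-0.03],0,0]]}'; python3 -c "
from station import camera;import pickle;pickle.dump(camera('scene'),open('c7.pkl','wb'))"
```

```text
t: 9.23
tool_pos: [0.5198, -0.1022, 0.0697]
orientation: [0.767, 0.642, -0.001, 0.002]
contact_force: [-2.4, -7.6, 3.1]
opening: 0.0211
grip_force: 30.0
t: 10.07
tool_pos: [0.5173, -0.1136, 0.0701]
orientation: [0.767, 0.641, 0.002, -0.001]
contact_force: [1.6, 6.7, 3.9]
opening: 0.0212
grip_force: 30.0
```

```bash
python3 -m inch '{"series":[[[0.04,0,-0.005],0,0],[[0.09,0,-0.01],0,0],[[0.14,0,-0.015],0,0],[[0.19,0,-0.02],0,0],[[0.24,0,-0.025],0,0],[[0.29,0,-0.03],0,0],[[0.34,0,-0.035],0,0],[[0.38,0,-0.038],0,0],[[0.4,0,-0.04],0,0],[[0.4,0,-0.04],0,0]]}'; python3 -m inch '{"series":[[[-0.04,0,-0.005],0,0],[[-0.09,0,-0.01],0,0],[[-0.14,0,-0.015],0,0],[[-0.19,0,-0.02],0,0],[[-0.24,0,-0.025],0,0],[[-0.29,0,-0.03],0,0],[[-0.34,0,-0.035],0,0],[[-0.38,0,-0.038],0,0],[[-0.4,0,-0.04],0,0],[[-0.4,0,-0.04],0,0]]}'; python3 -c "
from station import camera;import pickle;pickle.dump(camera('scene'),open('c8.pkl','wb'))
from h import *
# vertical shift of relay bottom & socket pins by template matching vs c6 (same tilt side)
a=pickle.load(open('c6.pkl','rb'))['pixels'];b=pickle.load(open('c8.pkl','rb'))['pixels']
up=lambda c:cv2.resize(c[175:230,260:320],None,fx=8,fy=8,interpolation=cv2.INTER_CUBIC)
A,B=up(a),up(b)
for n,(x0,y0,x1,y1) in dict(pins=(260,270,360,345),jaw=(190,240,250,285),case=(190,215,330,255)).items():
    r=cv2.matchTemplate(B[y0-60:y1+30,x0-30:x1+30],A[y0:y1,x0:x1],cv2.TM_CCOEFF_NORMED);_,m,_,p=cv2.minMaxLoc(r);print(n,(p[0]-30)/8,(p[1]-60)/8,round(m,3))"
```

```text
t: 10.95
tool_pos: [0.5193, -0.1018, 0.0718]
orientation: [0.767, 0.642, -0.001, 0.001]
contact_force: [-1.1, -7.1, 0.1]
opening: 0.0212
grip_force: 30.0
t: 11.78
tool_pos: [0.5172, -0.1139, 0.0738]
orientation: [0.767, 0.641, 0.001, -0.001]
contact_force: [1.6, 6.7, 3.9]
opening: 0.0212
grip_force: 30.0
pins 0.0 0.0 0.996
jaw 0.0 0.0 0.994
case 0.375 -0.625 0.778
```

```bash
python3 - <<'E'
import pickle,cv2
cs=[pickle.load(open(f"c{i}.pkl","rb"))["pixels"] for i in(6,8)]
cv2.imwrite("pics/s8.png",cv2.hconcat([cv2.resize(c[178:225,265:315],None,fx=8,fy=8,interpolation=cv2.INTER_CUBIC) for c in cs]))
E
```

```text
(no output)
```

View pics/s8.png

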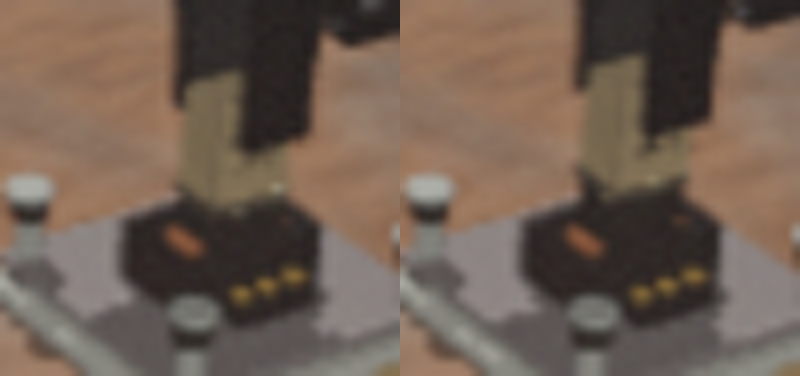

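The relay rises with the fingers: the case corner is up 17 crop px (about 5.7 mm), while the socket pins and jaws haven't moved. Continuing.

```bash
python3 -m inch '{"series":[[[0.04,0,-0.004],0,0],[[0.09,0,-0.008],0,0],[[0.14,0,-0.012],0,0],[[0.19,0,-0.016],0,0],[[0.24,0,-0.02],0,0],[[0.29,0,-0.025],0,0],[[0.34,0,-0.03],0,0],[[0.38,0,-0.033],0,0],[[0.4,0,-0.035],0,0],[[0.4,0,-0.035],0,0]]}'; python3 -m inch '{"series":[[[-0.04,0,-0.002],0,0],[[-0.09,0,-0.005],0,0],[[-0.14,0,-0.008],0,0],[[-0.19,0,-0.012],0,0],[[-0.24,0,-0.016],0,0],[[-0.29,0,-0.02],0,0],[[-0.34,0,-0.025],0,0],[[-0.38,0,-0.028],0,0],[[-0.4,0,-0.03],0,0],[[-0.4,0,-0.03],0,0]]}';  python3 -m inch '{"series":[[[0.04,0,-0.002],0,0],[[0.09,0,-0.004],0,0],[[0.14,0,-0.006],0,0],[[0.18,0,-0.009],0,0],[[0.22,0,-0.012],0,0],[[0.22,0,-0.012],0,0],[[0.22,0,-0.012],0,0]]}'; cat > ang.py <<'E'
import pickle,numpy as np,cv2,sys
# lean of the case's left silhouette edge, fitted at subpixel; rows between finger and case bottom
def lean(c,dz):
    im=cv2.GaussianBlur(c["pixels"],(3,3),0).astype(float)
    g=im[:,:,2]-im[:,:,1]           # wood is redder than the tan case
    pts=[]
    off=int(round(dz*369))          # px the relay has risen
    for r in range(191-off,202-off):
        row=np.interp(np.arange(278,292,.05),np.arange(512),g[r])
        d=np.gradient(np.convolve(row,np.ones(20)/20,'same'))
        d[:20]=0;d[-20:]=0
        k=np.argmin(d);pts.append((r,278+k*.05))
    p=np.array(pts);a,b=np.polyfit(p[:,0],p[:,1],1)
    m=abs(np.polyval((a,b),p[:,0])-p[:,1])<.7
    a,b=np.polyfit(p[m,0],p[m,1],1)
    return np.degrees(np.arctan(a)),m.sum(),p[:,1].round(1)
E
python3 - <<'E'
from station import camera,ctrl;import pickle
pickle.dump(camera('scene'),open('c9.pkl','wb'))
from ang import lean
for i,dz in((4,0),(5,.0005),(6,.003),(7,.0047),(8,.0082),(9,ctrl.observe()["tool_pos"][2]-.0656)): print(i,dz,lean(pickle.load(open(f'c{i}.pkl','rb')),dz))
E
```

```text
t: 12.67
tool_pos: [0.5196, -0.1017, 0.075]
orientation: [0.767, 0.642, -0.001, 0.001]
contact_force: [-1.3, -6.5, 1.1]
opening: 0.0209
grip_force: 30.0
t: 13.5
tool_pos: [0.5173, -0.114, 0.0763]
orientation: [0.767, 0.641, 0.001, -0.001]
contact_force: [2.6, 6.9, 3.0]
opening: 0.0214
grip_force: 30.0
t: 14.08
tool_pos: [0.5184, -0.1088, 0.0768]
orientation: [0.767, 0.642, -0.001, 0.001]
contact_force: [-1.5, -6.5, 3.6]
opening: 0.0215
grip_force: 30.0
4 0 (np.float64(-0.4236582539803353), np.int64(6), array([284.5, 284.5, 285.6, 286.5, 285.6, 286.5, 286.5, 285.6, 285.6,
       285.5, 285.6]))
5 0.0005 (np.float64(13.597175430597279), np.int64(10), array([282.5, 282.5, 282.6, 283.6, 284.5, 283.6, 284.5, 284.5, 284.5,
       284.4, 284.5]))
6 0.003 (np.float64(-2.290610042638466), np.int64(11), array([286.5, 286.5, 287.5, 287.6, 287.5, 287.5, 287.5, 286.6, 286.6,
       286.6, 286.6]))
7 0.0047 (np.float64(-1.3279824928711597), np.int64(11), array([286.5, 286.5, 287.5, 287.6, 287.6, 287.5, 287.5, 287.5, 286.6,
       286.6, 286.6]))
8 0.0082 (np.float64(0.49481488473256735), np.int64(11), array([286.5, 286.6, 287.6, 287.6, 287.6, 287.6, 287.6, 287.5, 286.6,
       287.5, 286.6]))
9 0.011174143590389832 (np.float64(-0.07201979665288133), np.int64(9), array([285.5, 284.8, 286.5, 285.6, 286.5, 285.8, 286.5, 286.5, 285.6,
       285.6, 285.6]))
```

```bash
python3 -m inch '{"series":[[[0.04,0,-0.004],0,0],[[0.08,0,-0.008],0,0],[[0.12,0,-0.012],0,0],[[0.16,0,-0.016],0,0],[[0.16,0,-0.016],0,0]]}'; python3 -m inch '{"series":[[[-0.04,0,-0.004],0,0],[[-0.09,0,-0.008],0,0],[[-0.14,0,-0.012],0,0],[[-0.19,0,-0.016],0,0],[[-0.24,0,-0.02],0,0],[[-0.24,0,-0.02],0,0],[[-0.24,0,-0.02],0,0]]}'; python3 - <<'E'
from station import camera,ctrl;import pickle
pickle.dump(camera('scene'),open('c10.pkl','wb'))
from ang import lean
print(lean(pickle.load(open('c10.pkl','rb')),ctrl.observe()["tool_pos"][2]-.0656))
E
```

```text
t: 14.55
tool_pos: [0.5196, -0.1022, 0.0772]
orientation: [0.767, 0.642, -0.001, 0.001]
contact_force: [-0.9, -5.4, 1.8]
opening: 0.0215
grip_force: 30.0
t: 15.13
tool_pos: [0.5177, -0.1102, 0.0777]
orientation: [0.767, 0.641, -0.0, -0.0]
contact_force: [0.2, -0.0, -0.8]
opening: 0.0209
grip_force: 30.0
(np.float64(0.3069387397101821), np.int64(7), array([285.5, 285.6, 287.5, 287.6, 287.6, 287.5, 287.5, 287.5, 287.6,
       287.6, 287.6]))
```

```bash
cat > ang.py <<'E'
import pickle,numpy as np
def lean(c,dz,xc):
    im=c["pixels"].astype(float); g=im[:,:,2]-im[:,:,1]; off=int(round(dz*369)); P=[]
    for r in range(193-off,203-off):
        w=np.median(g[r-2:r+3,xc-9:xc-3]);t=np.median(g[r-2:r+3,xc+2:xc+5])
        P.append((r,xc-5+np.clip((g[r,xc-5:xc+3]-t)/(w-t),0,1).sum()))
    P=np.array(P);a,b=np.polyfit(P[:,0],P[:,1],1);s=np.std(P[:,1]-np.polyval((a,b),P[:,0]))
    return round(np.degrees(np.arctan(a)),1),"+-",round(np.degrees(s/np.sqrt(10)/2.9),1),P[:,1].round(1)
E
python3 - <<'E'
import pickle
from ang import lean
for i,dz,xc in((1,0,286),(4,0,286),(5,.0005,284),(6,.003,288),(7,.0047,288),(8,.0082,288),(9,.0112,286),(10,.0121,287)): print(i,lean(pickle.load(open(f'c{i}.pkl','rb')),dz,xc))
c=pickle.load(open('c0.pkl','rb'))['scene'];print(0,lean(c,0,286))
E
```

```text
1 (np.float64(9.4), '+-', np.float64(3.4), array([284.8, 284.8, 284.7, 284.6, 284.3, 284.4, 284.6, 286. , 286.5,
       285.7]))
4 (np.float64(-4.1), '+-', np.float64(1.3), array([286.6, 286.7, 286.8, 286.5, 286.3, 285.9, 286.1, 286. , 286.4,
       286.1]))
5 (np.float64(0.8), '+-', np.float64(3.1), array([283.4, 284.8, 285.3, 285. , 284.8, 284.4, 284.2, 284.4, 284.8,
       284.6]))
6 (np.float64(-8.3), '+-', np.float64(1.0), array([288.1, 288.3, 288.2, 288.3, 287.9, 287.7, 287.6, 287.6, 287.1,
       287. ]))
7 (np.float64(-5.9), '+-', np.float64(1.1), array([288. , 288.3, 288.1, 288.2, 288. , 287.8, 287.8, 287.5, 287.7,
       287.1]))
8 (np.float64(-8.6), '+-', np.float64(1.2), array([288.4, 288.1, 288.3, 288.2, 288.2, 288. , 287.8, 287.7, 287.1,
       287. ]))
9 (np.float64(-2.1), '+-', np.float64(1.2), array([286.6, 286.6, 286.8, 286.8, 286.8, 286.8, 286.8, 286.7, 286.5,
       286.1]))
10 (np.float64(2.2), '+-', np.float64(1.2), array([287.8, 288. , 288. , 288. , 288.2, 288.3, 288.1, 288.5, 288.4,
       287.9]))
0 (np.float64(-7.9), '+-', np.float64(0.8), array([286.9, 287. , 287. , 286.6, 286.7, 286.4, 286.2, 285.9, 286.1,
       285.8]))
```

```bash
python3 - <<'E'
import pickle;from h import *
c=pickle.load(open('c10.pkl','rb'));yaw=-.178
ex=np.array([np.cos(yaw),np.sin(yaw),0]);ey=np.array([-np.sin(yaw),np.cos(yaw),0]);ez=np.array([0,0,1.])
o=np.array([.5182,-.108,.02])
for dz in(0,.0122):
  for t in(-8,-4,0,4,8):
    a=np.radians(t);Y=ey*np.cos(a)-ez*np.sin(a);Z=ez*np.cos(a)+ey*np.sin(a)
    f=lambda x,y,z:proj(c,o+ez*(dz+.008)+ex*x+Y*y+Z*(z-.008))
    r=[]
    for x,y in((.011,.014),(-.011,.014),(-.011,-.014)):  # far-left edge, left-near edge, near-right edge
        p,q=f(x,y,.02),f(x,y,.045);r.append(round(np.degrees(np.arctan2(p[0]-q[0],p[1]-q[1])),1))
    print(dz,t,r,f(.011,.014,.02).round(1),f(-.011,.014,.02).round(1),f(-.011,-.014,.02).round(1))
d=[pickle.load(open(f'c{i}.pkl','rb'))["pixels"] for i in(4,10)]
cv2.imwrite("pics/s10.png",cv2.hconcat([cv2.resize(x[180:222,272:308],None,fx=11,fy=11,interpolation=cv2.INTER_CUBIC) for x in d]))
E
```

```text
0 -8 [np.float64(-9.9), np.float64(-10.4), np.float64(-11.0)] [285.5 202.5] [291.  206.4] [300.1 204.8]
0 -4 [np.float64(-6.5), np.float64(-7.0), np.float64(-7.6)] [285.2 202.9] [290.7 206.8] [299.9 204.5]
0 0 [np.float64(-2.9), np.float64(-3.4), np.float64(-4.2)] [284.9 203.3] [290.3 207.2] [299.7 204.2]
0 4 [np.float64(0.8), np.float64(0.3), np.float64(-0.5)] [284.6 203.8] [290.  207.7] [299.4 204. ]
0 8 [np.float64(4.8), np.float64(4.3), np.float64(3.3)] [284.3 204.2] [289.8 208.2] [299.1 203.7]
0.0122 -8 [np.float64(-9.9), np.float64(-10.3), np.float64(-10.9)] [285.8 198.1] [291.3 201.9] [300.4 200.4]
0.0122 -4 [np.float64(-6.5), np.float64(-6.9), np.float64(-7.6)] [285.4 198.5] [290.9 202.3] [300.2 200.1]
0.0122 0 [np.float64(-2.9), np.float64(-3.4), np.float64(-4.2)] [285.1 198.9] [290.6 202.8] [300.  199.8]
0.0122 4 [np.float64(0.8), np.float64(0.3), np.float64(-0.5)] [284.8 199.4] [290.3 203.2] [299.7 199.5]
0.0122 8 [np.float64(4.8), np.float64(4.2), np.float64(3.3)] [284.6 199.8] [290.  203.7] [299.4 199.3]
```

View pics/s10.png

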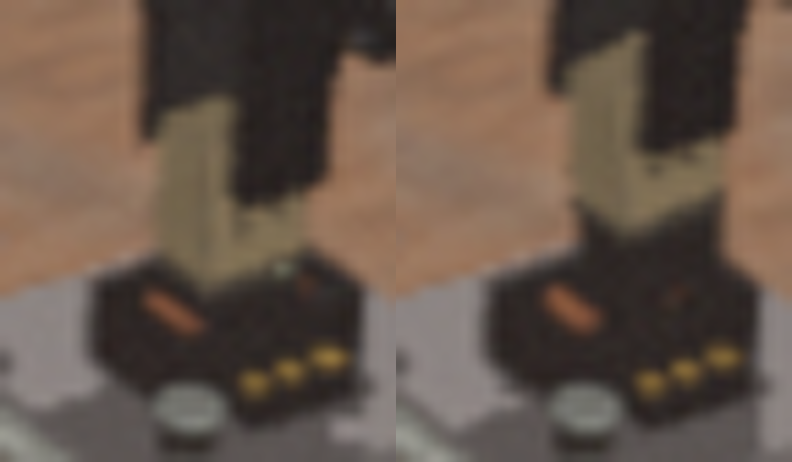

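The left edge leans about +5° where upright should be −3°, so the relay is still tilted about 8° left. Its bottom has slipped over the right jaw, which explains the zero force. The socket is at rest. I'll right it by pushing the plug's lower corner gently against the right wall.

```bash
python3 -m inch '{"series":[[[-0.02,0,0],0,0],[[-0.05,0,0],0,0],[[-0.05,0,0],0,0],[[-0.05,0,0],0,0]]}'; python3 -m inch '{"series":[[[-0.02,0,0],0,0],[[-0.05,0,0],0,0],[[-0.05,0,0],0,0],[[-0.05,0,0],0,0]]}'; python3 - <<'E'
from station import camera;import pickle
c=camera('scene');pickle.dump(c,open('c11.pkl','wb'))
from ang import lean
for xc in(287,288,289,290): print(xc,lean(c,.0121,xc))
E
```

```text
t: 15.52
tool_pos: [0.5175, -0.1122, 0.0778]
orientation: [0.767, 0.642, 0.0, -0.0]
contact_force: [-0.8, 0.6, -1.0]
opening: 0.0209
grip_force: 30.0
t: 15.85
tool_pos: [0.5174, -0.1131, 0.0779]
orientation: [0.767, 0.641, 0.001, -0.001]
contact_force: [1.4, 4.2, 1.4]
opening: 0.021
grip_force: 30.0
287 (np.float64(2.1), '+-', np.float64(1.4), array([288.6, 288.5, 288.9, 288.9, 289.1, 289.2, 289.2, 289.2, 288.9,
       288.7]))
288 (np.float64(2.6), '+-', np.float64(1.0), array([288.8, 288.6, 288.9, 288.9, 289.2, 289.3, 289.2, 289.2, 289.1,
       289. ]))
289 (np.float64(2.0), '+-', np.float64(0.8), array([288.9, 288.7, 288.9, 288.9, 289.1, 289.2, 289.1, 289.1, 289.1,
       288.9]))
290 (np.float64(0.2), '+-', np.float64(1.0), array([288.9, 288.7, 289. , 289. , 289.1, 289.1, 289.1, 289.1, 288.9,
       288.7]))
```

```bash
python3 -m inch '{"series":[[[-0.03,0,-0.01],0,0],[[-0.06,0,-0.02],0,0],[[-0.09,0,-0.03],0,0],[[-0.1,0,-0.03],0,0],[[-0.1,0,-0.03],0,0]]}'; python3 - <<'E'
from station import camera;import pickle
c=camera('scene');pickle.dump(c,open('c12.pkl','wb'))
from ang import lean
for xc in(288,289,290,291): print(xc,lean(c,.0133,xc))
E
```

```text
t: 16.32
tool_pos: [0.5167, -0.1169, 0.079]
orientation: [0.767, 0.641, 0.001, -0.001]
contact_force: [1.2, 5.4, -0.3]
opening: 0.0213
grip_force: 30.0
288 (np.float64(-0.0), '+-', np.float64(0.9), array([289.8, 289.8, 289.3, 289.6, 289.7, 289.8, 289.9, 289.6, 289.5,
       289.7]))
289 (np.float64(0.0), '+-', np.float64(0.9), array([289.8, 289.8, 289.3, 289.6, 289.7, 289.8, 289.9, 289.7, 289.6,
       289.6]))
290 (np.float64(-0.3), '+-', np.float64(1.1), array([289.9, 290. , 289.4, 289.6, 289.8, 289.9, 290. , 289.6, 289.7,
       289.7]))
291 (np.float64(-1.9), '+-', np.float64(0.9), array([290. , 290. , 289.4, 289.7, 289.7, 289.9, 289.8, 289.6, 289.5,
       289.6]))
```

```bash
python3 -m inch '{"series":[[[-0.03,0,-0.005],0,0],[[-0.06,0,-0.01],0,0],[[-0.07,0,-0.015],0,0],[[-0.07,0,-0.015],0,0]]}'; python3 - <<'E'
from station import camera;import pickle
c=camera('scene');pickle.dump(c,open('c13.pkl','wb'))
from ang import lean
for xc in(289,290,291): print(xc,lean(c,.0138,xc))
E
```

```text
t: 16.7
tool_pos: [0.5162, -0.1197, 0.0797]
orientation: [0.767, 0.641, 0.001, -0.001]
contact_force: [1.2, 5.0, 0.3]
opening: 0.0212
grip_force: 30.0
289 (np.float64(-3.8), '+-', np.float64(1.1), array([290.5, 290.6, 290. , 290. , 290.2, 290.3, 290.2, 290. , 289.7,
       289.9]))
290 (np.float64(-4.7), '+-', np.float64(0.7), array([290.5, 290.7, 290.3, 290.2, 290.3, 290.4, 290.1, 290. , 289.9,
       289.8]))
291 (np.float64(-5.3), '+-', np.float64(0.7), array([290.6, 290.7, 290.3, 290.1, 290.3, 290.2, 290.1, 289.8, 289.8,
       289.9]))
```

```bash
python3 -m inch '{"series":[[[0.02,0,-0.02],0,0],[[0.03,0,-0.06],0,0],[[0.03,0,-0.12],0,0],[[0.03,0,-0.2],0,0],[[0.1,0,-0.27],0,0],[[0.18,0,-0.34],0,0],[[0.25,0,-0.4],0,0],[[0.29,0,-0.43],0,0],[[0.29,0,-0.43],0,0],[[0.29,0,-0.43],0,0]]}';python3 go.py .5182 -.1080 .0966; python3 - <<'E'
from station import camera;import pickle
from h import *
c=camera('scene');pickle.dump(c,open('c14.pkl','wb'))
from ang import lean
for xc in(285,286,287): print(xc,lean(c,.031,xc))
a=pickle.load(open('c4.pkl','rb'))['pixels'];b=c['pixels'];up=lambda c:cv2.resize(c[205:218,282:308],None,fx=8,fy=8,interpolation=cv2.INTER_CUBIC)
A,B=up(a),up(b);r=cv2.matchTemplate(B,A[24:-24,24:-24],cv2.TM_CCOEFF_NORMED);print("pins",cv2.minMaxLoc(r)[1:])
E
```

```text
t: 17.58
tool_pos: [0.5181, -0.1092, 0.0969]
orientation: [0.767, 0.642, 0.0, 0.0]
contact_force: [-1.1, 0.2, -1.3]
opening: 0.0213
grip_force: 30.0
t 17.5833 tcp [ 0.5181 -0.1092  0.0969] shift [ 0.03  -0.003  0.008] turn 0.007 J [-0.357  0.122  1.888 -0.     1.132 -0.179] F [-1.1  0.2 -1.3] open 0.021263004794106068 29.999920427799225
285 (np.float64(-2.0), '+-', np.float64(1.2), array([287.2, 286.6, 287. , 287.2, 287.1, 286.6, 286.7, 287. , 286.8,
       286.7]))
286 (np.float64(-2.4), '+-', np.float64(1.0), array([287.3, 286.8, 287.1, 287.2, 287.1, 286.6, 286.8, 287. , 286.8,
       286.7]))
287 (np.float64(-3.3), '+-', np.float64(1.0), array([287.4, 286.8, 287.2, 287.2, 287.1, 286.6, 287. , 287. , 286.8,
       286.7]))
pins (0.9279384613037109, (18, 48), (25, 24))
```

```bash
python3 -m inch '{"series":[[[0.03,0,0],0,0],[[0.03,0,0],0,0],[[0.03,0,0],0,0],[[0.03,0,0],0,0],[[0.03,0,0],0,0],[[0.03,0,0],0,0]]}'; python3 -c "
from station import camera;import numpy as np
c=camera('scene');col=c['pixels'][180:216,290:300].mean(1).round().astype(int)
print([(180+i,*v) for i,v in enumerate(col.tolist())])
import pickle;from h import proj
for z in(.0513,.0713,.036): print(z,proj(c,[.518-.011,-.108+.0,z]))
from station import job_done;print(job_done())"
```

```text
t: 18.13
tool_pos: [0.5182, -0.1082, 0.0968]
orientation: [0.767, 0.642, -0.0, -0.0]
contact_force: [-0.9, -0.6, -0.9]
opening: 0.0214
grip_force: 30.0
[(180, 51, 60, 69), (181, 52, 62, 71), (182, 51, 61, 70), (183, 51, 60, 71), (184, 50, 61, 70), (185, 51, 61, 71), (186, 61, 77, 89), (187, 73, 94, 108), (188, 75, 96, 111), (189, 81, 106, 122), (190, 82, 108, 124), (191, 80, 104, 120), (192, 70, 89, 102), (193, 60, 72, 82), (194, 48, 54, 62), (195, 41, 44, 52), (196, 39, 42, 50), (197, 38, 42, 50), (198, 40, 43, 51), (199, 44, 49, 60), (200, 50, 56, 70), (201, 51, 55, 66), (202, 43, 46, 54), (203, 42, 47, 60), (204, 49, 63, 91), (205, 54, 73, 106), (206, 51, 67, 96), (207, 43, 51, 70), (208, 39, 44, 56), (209, 38, 42, 51), (210, 37, 40, 47), (211, 38, 40, 48), (212, 39, 45, 53), (213, 42, 57, 70), (214, 44, 62, 77), (215, 50, 60, 70)]
0.0513 [295.97796206 201.38548343]
0.0713 [296.47606269 193.98233459]
0.036 [295.60408357 206.94234878]
the job is handed in; nothing more can be done
None
```

The relay was rocked left and right out of its socket and handed in gripped, within 1–2° of upright, about 15 mm above the socket, which stayed down in every picture checked; at the end it slipped over the right jaw still tilted about 8° left, so I righted it by pushing its plug gently (about 5 N) against the socket's right side.

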